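# Click the filter wheel round to its lens

### The job

On the small lamp unit, flick the toothed filter wheel round with a fingertip, click by click and counter-clockwise as seen from above (the way of the raised arrow), until the one tall lens barrel on the wheel stands at the fixed pointer, and stop there without clicking past it. Do not take hold of the barrel or lift anything: leave the unit standing where it is, do not disturb the things around it, and finish with the hand clear.

Things in the scene. Friction and masses are not known exactly. Their poses are not given: they have to be found in the camera images.
- filter_unit: White lamp unit, loose on rubber feet, about 3 kg. Origin on the table under the wheel's axis, z up, +x towards its tall back housing (away from the robot), +y left. Deck: x -30 to 125, y -58 to 58 mm, 21 mm high; housing: x 78 to 124, y -56 to 56 mm, 93 mm high, raised arrow on top. At the front (x below -30 mm) the wheel overhangs bare table, where a finger pointing down can reach its teeth.
- wheel_centre (a point): Wheel centre on its vertical axis, 42 mm above the unit's origin. Horizontal aluminium disc, 96 mm diameter, 36 to 50 mm above the table, with eight straight teeth reaching out to 66 mm radius, 45 degrees apart, each 8 mm wide and 34 to 50 mm above the table. At rest no tooth points straight to the front (unit -x): the nearest two lie 22.5 degrees either side of it.
- filter_wheel (a joint): Wheel angle, rad, growing counter-clockwise from above (front teeth then go to unit -y, the robot's right); 0 = lens barrel at the pointer. A sprung detent holds it at each multiple of 0.785 (one click, 45 degrees); let go between, it snaps to the nearer. A click takes about 3 N at the teeth. Starts at rest two, three or four clicks short of 0 (-1.57, -2.36 or -3.14).
- barrel (a point): Centre of the top of the lens barrel: the only tall upright cylinder on the wheel, 23 mm in diameter, standing 15 mm above the disc (top 65 mm above the table), 33 mm from the wheel's axis. The seven other stations have low flat caps (18 mm in diameter, about 1 mm high).
- pointer_tip (a point): Tip of the fixed pointer, a dark rod 6 mm thick that reaches from the back housing over the teeth towards the axis; the tip is 50 mm from the axis along unit +x, 57 mm above the table. In the end the barrel stands between it and the axis, about 5 mm short of it.
- specimen_cup: Bystander: empty clear specimen cup with a lid, 62 mm in diameter, 67 mm high, left of the unit; origin at the centre of its underside.
- dropper_bottle: Bystander: amber dropper bottle, 27 mm in diameter, 86 mm high, close at the right of the unit; origin at the centre of its underside.
- forceps: Bystander: steel forceps, 15 x 123 x 8 mm, lying near the front edge of the table, along its own y; origin at the centre of its underside.
- lab_timer: Bystander: white digital timer, 62 x 66 x 20 mm, lying at the front right; origin at the centre of its underside.
- swab_tub: Bystander: white tub, 77 mm in diameter, 80 mm high, at the back right; origin at the centre of its underside.
- sticky_pad: Bystander: pad of paper notes, 76 x 77 x 13 mm, lying at the back left; origin at the centre of its underside.

How it is judged:
By the outcome, as a careful person would: the job done as asked, in the order asked, and still so for the second after the job is handed in, with the robot touching nothing.
It also fails if it takes over 54 s, if anything falls off the work surface, if the arm or the gripper's body presses on something with over 40 N, if the wrist force passes 120 N, or if a joint passes its speed limit or range.

### The arm

A 6-joint arm with a two-finger parallel gripper is mounted at the origin on a cart in front of the work surface, level with it; the furniture and walls round the work are solid. World frame = base frame: x ahead of the robot, y to its left, z up, the work surface at z = 0. Lengths are in m, angles in rad, forces in N, time in s.
With the tool pointing down it reaches from about 0.225 to 0.875 m from the base axis. Payload 3.4 kg.
Tool frame: the origin (TCP) lies midway between the tips of the shut fingers; the grasp point (between the pads) lies 19 mm behind it (manip.pinch_z is the distance from the TCP to the grasp point, in m); z points along the fingers, y is the line along which they close (so a half turn about z gives the same grasp; the last joint's range is limited). The gripper opens to 85 mm and grips with 20 to 120 N. Pads are 22 mm wide; open, the fingers measure 114 mm over their backs; the gripper's body (76 mm by 85 mm) begins 54 mm behind the grasp point. The pads swing forward as they close: fully open they stand 13 mm farther back than shut.
Start: joints at [-1.38, 0.276, 1.505, -0, 1.361, -0.121], TCP at [0.176, -0.547, 0.231] pointing down, gripper open.
Joint ranges: [-2.89, 2.89], [-0.75, 2.08], [0.22, 2.7], [-1.18, 4.32], [0.11, 2.71], [-2.7, 2.7]. Speed limits (rad/s): [2.57, 2.57, 3.14, 3.14, 3.14, 3.14].

### API

Orientations are given as a unit quaternion [w, x, y, z].
In Python, from rig import manip gives the robot as it stands.
- The arm moves only by the tool carry_out, never from a script. Its arguments are lists of equal length, an entry for each row: "delta_pos": the shift along the tool's x, y, z scaled (see below), a list of three; "turn": the turn, a rotation vector about the tool's x, y, z scaled (see below), a list of three; "claw": the closure, from -1 (fully open) to 1 (shut). A call has 1 to 12 rows; each row is the pose to reach, as a shift and turn from the pose commanded when the call began, along the tool's axes at that moment; what a row does not reach only later rows make up. The controller multiplies each number of a shift by 400 mm and each number of a turn by 30 degrees. A row lasts 1/10 s, in which the tool goes at most 50 mm and 8.59 degrees, less where a joint would pass 70% of its speed; a pose out of reach is approached as far as the arm can. A call with a number of a shift or a turn outside -1 to 1 is refused whole. A call with a gripper value outside its range is refused whole. The fingers move at their own pace and stop on an object; "force" is the grip in N (left out, the last holds). Time passes only in rows, so rows that repeat a pose let the fingers close. It gives the time, the measured TCP pose, the force, the opening and the grip force at its end, in the units of the state.
- manip.get_state(): the state, without advancing time (a new reading comes with each control period).
- manip.get_image(name): name is "side" or "top" or "wrist"; returns a dict with "image" (480x640x3 uint8, red, green, blue), "z_map" (480x640 float32, m along the optical axis (not along the pixel's ray), 0 where there is no reading), "fx", "fy", "cx", "cy" (pixels), "world_to_cam" (4x4, takes a point from world to camera coordinates). Camera axes: x right, y down, z forward; pixel columns grow to the right and rows downward; lengths in m; the calibration is good to about 2 mm. A picture is of the moment at which its call begins.
- manip.sign_off(): hands the job in; it is judged then, once.
Trained networks look in the newest picture that a camera, given by its name, has taken for a name from the list of things; names that differ only in an ending like _2 or _b are one class to them, and where a whole thing is asked for, a point or a joint stands for the part that bears it (a point fixed in the world has none). Each returns a list of dicts, best first, with "score" (0 to 1); they miss things now and then, are a little off and sometimes report something else, mostly with a low value. They report only what shows in the picture. A call takes as long as a camera call.
- manip.spot_in(camera, query): "point" ([x, y, z] in m, in world coordinates, good to about 4 mm: the middle of the surface that is visible of it).
- manip.place_of(camera, query): "point" ([x, y, z] in m, in world coordinates, good to about 4 mm: a listed point, or the origin of a listed thing).
The state is a dict: "clock": time; "qpos": joint angles; "qd": joint speeds; "effort": joint torques, N m; "position": TCP position; "ee_rot": TCP orientation; "contact_force": force on the tool from outside, world axes, zero at the start; "moment": the same for the moment, N m; "width": finger opening in m; "gripper_force": force on a finger pad.
Only numpy, scipy, OpenCV 4.12 (cv2) and the standard library are available. Lean on these libraries where they do the work, as an engineer would, in place of code of your own. Each camera call takes 0.05 s, during which the arm holds its last target. There are 200 camera calls.

## Working session

There is one attempt and no reset: what is moved stays moved. The work goes in short steps, Python scripts to look and compute and a tool call to move; the robot and the scene stay as the last step left them, time stands still between calls to the robot, and variables do not carry over. Pictures are saved under pics/ and viewed, at most 10 in all, crops included, and the job is handed in when it is done.

Besides the shell and the picture viewer there is one more tool, called after ">>>" by a JSON object that holds its "name" and its "arguments". carry_out: Moves the arm, as the interface text tells. Shifts and turns lie within -1 to 1; 1 stands for 400 mm of shift or 30 degrees of turn. Its arguments: {"type":"object","properties":{"delta_pos":{"type":"array","items":{"type":"array","items":{"type":"number","minimum":-1,"maximum":1}}},"turn":{"type":"array","items":{"type":"array","items":{"type":"number","minimum":-1,"maximum":1}}},"claw":{"type":"array","items":{"type":"number"}},"force":{"type":"number"}},"required":["delta_pos","turn","claw"]}

```bash
mkdir -p pics; cat > h.py <<'E'
import numpy as np, cv2
from rig import manip
def snap(cam,fn):
    d=manip.get_image(cam); cv2.imwrite(fn,d["image"][:,:,::-1]); return d
def cloud(d):
    z=d["z_map"]; v,u=np.indices(z.shape)
    P=np.stack([(u-d["cx"])/d["fx"]*z,(v-d["cy"])/d["fy"]*z,z,np.ones_like(z)],-1)
    W=P@np.linalg.inv(d["world_to_cam"]).T
    return W[...,:3]
def pix(d,p):
    c=d["world_to_cam"]@np.r_[p,1]; return c[0]/c[2]*d["fx"]+d["cx"],c[1]/c[2]*d["fy"]+d["cy"]
E
python3 - <<'E'
from h import *
np.set_printoptions(precision=4,suppress=True)
d=snap("top","pics/top0.png"); s=snap("side","pics/side0.png")
for cam in ("top","side"):
    for q in ("filter_unit","wheel_centre","barrel","pointer_tip","dropper_bottle","specimen_cup","forceps","lab_timer"):
        print(cam,q,[(np.round(r["point"],4),round(r["score"],2)) for r in manip.place_of(cam,q)[:2]])
st=manip.get_state(); print(st)
E
```

```text
top filter_unit [(array([ 0.56  , -0.0028, -0.0005]), 0.77)]
top wheel_centre [(array([ 0.564 , -0.0043,  0.0411]), 0.7)]
top barrel [(array([ 0.5678, -0.0343,  0.0628]), 0.94), (array([ 0.7087, -0.2045,  0.0025]), 0.44)]
top pointer_tip [(array([0.6073, 0.0031, 0.0595]), 0.85)]
top dropper_bottle [(array([ 0.6281, -0.1017,  0.0021]), 0.6)]
top specimen_cup [(array([ 0.6055,  0.1182, -0.0004]), 0.65)]
top forceps []
top lab_timer [(array([ 0.4024, -0.2241,  0.0001]), 0.94)]
side filter_unit [(array([ 0.561 , -0.0034, -0.0002]), 0.62)]
side wheel_centre [(array([ 0.5619, -0.0005,  0.0432]), 0.82), (array([ 0.4023, -0.2212,  0.0026]), 0.17)]
side barrel [(array([ 0.5647, -0.0397,  0.0664]), 0.98), (array([ 0.6938,  0.2061, -0.0018]), 0.7)]
side pointer_tip [(array([0.6117, 0.0085, 0.058 ]), 0.9)]
side dropper_bottle []
side specimen_cup [(array([0.6061, 0.1213, 0.0025]), 0.68)]
side forceps [(array([ 0.3689, -0.0019, -0.0009]), 0.75)]
side lab_timer [(array([ 0.4029, -0.2262, -0.0021]), 0.92), (array([ 0.5614, -0.0009,  0.0433]), 0.35)]
{'clock': 0.9, 'qpos': array([-1.38  ,  0.2758,  1.5049,  0.    ,  1.3607, -0.121 ]), 'qd': array([-0.0006, -0.0006,  0.0005,  0.    , -0.0003, -0.0007]), 'effort': array([ -0.0018, -41.6652, -24.6105,  -0.0003,  -0.    ,   0.    ]), 'position': array([ 0.1764, -0.5473,  0.2314]), 'ee_rot': array([0.0001, 0.9879, 0.1553, 0.    ]), 'contact_force': array([ 0.2964,  0.607 , -0.1496]), 'moment': array([-0.0616,  0.0525,  0.0219]), 'gripper_force': 0.0, 'width': 0.0854676814025142}
```

View pics/top0.png

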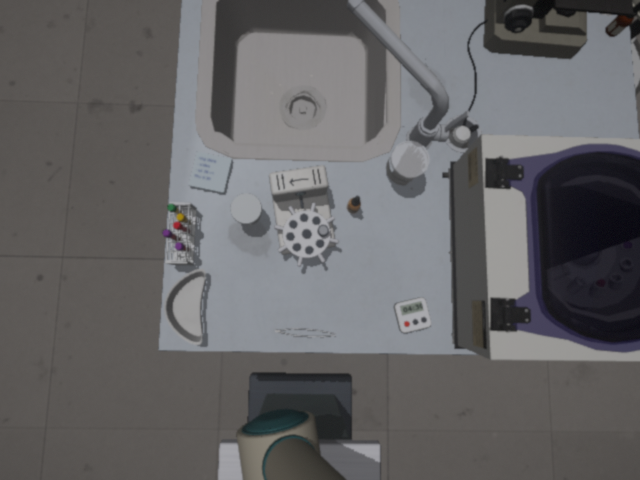

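The top view shows the wheel at about (305,235), with its barrel on the right side at about (324,231). The housing with the arrow is above it at (299,181), the bottle is at (354,204), and the forceps are near the front edge at (305,332). Next I'll get the unit's yaw and the wheel centre from depth.

```bash
python3 - <<'E'
from h import *
np.set_printoptions(precision=4,suppress=True)
for cam in ("top","side"):
    d=manip.get_image(cam); W=cloud(d)
    m=(abs(W[...,2]-.093)<.006)&(abs(W[...,0]-.66)<.06)&(abs(W[...,1])<.09)
    r=cv2.minAreaRect((W[m][:,:2]*1000).astype(np.float32)); print(cam,"housing",r,m.sum())
    m=(W[...,2]>.040)&(W[...,2]<.056)&(np.hypot(W[...,0]-.562,W[...,1]+.003)<.075)
    print("wheel",cv2.minEnclosingCircle((W[m][:,:2]*1000).astype(np.float32)),m.sum())
    m=(abs(W[...,2]-.066)<.005)&(np.hypot(W[...,0]-.562,W[...,1]+.003)<.045)
    print("barrel",W[m].mean(0) if m.any() else None,m.sum())
    for q in ("wheel_centre","barrel","pointer_tip"):
        print(q,[(np.round(r["point"],4),round(r["score"],2)) for r in manip.place_of(cam,q)[:1]])
i=cv2.imread("pics/top0.png")[140:290,200:400]; s=cv2.imread("pics/side0.png")
cv2.imwrite("pics/c0.png",np.hstack([cv2.resize(i,(400,300),interpolation=cv2.INTER_CUBIC),cv2.resize(s,(400,300))]))
E
```

```text
top housing ((659.5556030273438, 15.183197021484375), (49.573917388916016, 111.61168670654297), 10.478801727294922) 1322
wheel ((562.0033569335938, -2.472809076309204), 66.04576873779297) 1969
barrel [ 0.5675 -0.035   0.0655] 106
wheel_centre [(array([ 0.5641, -0.0046,  0.0412]), 0.71)]
barrel [(array([ 0.5682, -0.0326,  0.064 ]), 0.81)]
pointer_tip [(array([0.6094, 0.0051, 0.0581]), 0.61)]
side housing ((657.759521484375, 17.876220703125), (48.281394958496094, 111.56758117675781), 10.072408676147461) 958
wheel ((559.7106323242188, -0.5999894142150879), 66.6152114868164) 1828
barrel [ 0.5654 -0.0315  0.0649] 90
wheel_centre [(array([ 0.5601, -0.0001,  0.0418]), 0.75)]
barrel [(array([ 0.566 , -0.0337,  0.0664]), 0.74)]
pointer_tip [(array([0.6103, 0.0073, 0.0537]), 0.93)]
```

View pics/c0.png

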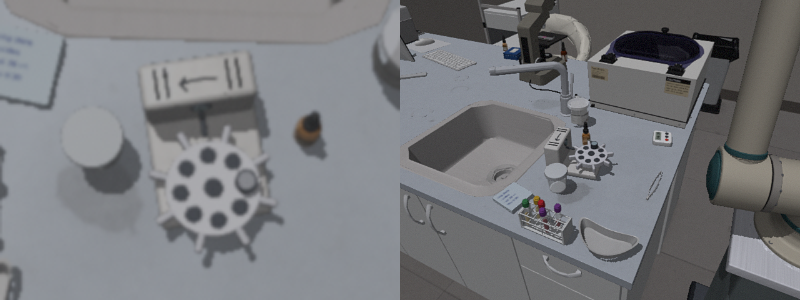

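>>> {"name": "carry_out", "arguments": {"delta_pos": [[0.565, -0.578, 0], [0.565, -0.578, 0], [0.565, -0.578, 0], [0.565, -0.578, 0], [0.565, -0.578, 0], [0.565, -0.578, 0], [0.565, -0.578, 0], [0.565, -0.578, 0], [0.565, -0.578, 0]], "turn": [[0, 0, -1], [0, 0, -1], [0, 0, -1], [0, 0, -1], [0, 0, -1], [0, 0, -1], [0, 0, -1], [0, 0, -1], [0, 0, -1]], "claw": [1, 1, 1, 1, 1, 1, 1, 1, 1]}}

```text
clock: 2.2
position: [0.3207, -0.2581, 0.2316]
ee_rot: [0.001, 0.914, 0.406, -0.0]
contact_force: [0.4, -0.4, 0.6]
width: 0.0001
gripper_force: 0.0
```

>>> {"name": "carry_out", "arguments": {"delta_pos": [[0.774, -0.217, 0], [0.774, -0.217, 0], [0.774, -0.217, 0], [0.774, -0.217, 0], [0.774, -0.217, 0], [0.774, -0.217, 0], [0.774, -0.217, 0], [0.774, -0.217, 0], [0.774, -0.217, 0]], "turn": [[0, 0, -1], [0, 0, -1], [0, 0, -1], [0, 0, -1], [0, 0, -1], [0, 0, -1], [0, 0, -1], [0, 0, -1], [0, 0, -1]], "claw": [1, 1, 1, 1, 1, 1, 1, 1, 1]}}

```text
clock: 3.1
position: [0.4642, 0.0286, 0.2309]
ee_rot: [0.0, 0.778, 0.628, -0.001]
contact_force: [0.4, -0.2, -0.4]
width: 0.0
gripper_force: 0.0
```

>>> {"name": "carry_out", "arguments": {"delta_pos": [[0, 0, 0.25], [0, 0, 0.25], [0, 0, 0.25], [0, 0, 0.25]], "turn": [[0, 0, -0.747], [0, 0, -0.747], [0, 0, -0.747], [0, 0, -0.747]], "claw": [1, 1, 1, 1]}}

```text
clock: 3.5
position: [0.4625, 0.0279, 0.1299]
ee_rot: [-0.001, 0.642, 0.767, -0.001]
contact_force: [0.9, -0.2, 0.9]
width: 0.0003
gripper_force: 0.0
```

```bash
python3 - <<'E'
from h import *
np.set_printoptions(precision=4,suppress=True)
st=manip.get_state(); print(st["clock"],st["position"],st["ee_rot"],st["contact_force"])
from scipy.spatial.transform import Rotation as R
w,x,y,z=st["ee_rot"]; Rt=R.from_quat([x,y,z,w]); print(Rt.as_matrix())
d=snap("wrist","pics/w0.png"); W=cloud(d)
L=(W-st["position"])@Rt.as_matrix()  # tool frame
for zz in (-.03,-.02,-.012,-.005,-.001):
    m=(abs(L[...,2]-zz)<.004)&(abs(L[...,0])<.03)&(abs(L[...,1])<.04)&(d["z_map"]>0)
    if m.any(): print(zz,m.sum(),L[m].min(0),L[m].max(0))
for q in ("wheel_centre","barrel","pointer_tip"):
    print(q,[(np.round(r["point"],4),round(r["score"],2)) for r in manip.place_of("wrist",q)[:1]])
E
```

```text
3.5 [0.4625 0.0279 0.1299] [-0.0012  0.6421  0.7666 -0.0014] [ 0.875  -0.1765  0.9   ]
[[-0.1753  0.9845 -0.0037]
 [ 0.9845  0.1753 -0.0005]
 [ 0.0001 -0.0037 -1.    ]]
-0.03 724 [ 0.0055 -0.0126 -0.034 ] [ 0.0113  0.0147 -0.026 ]
-0.02 696 [ 0.0055 -0.0125 -0.024 ] [ 0.0112  0.0147 -0.016 ]
-0.012 564 [ 0.0055 -0.0124 -0.016 ] [ 0.0111  0.0146 -0.0081]
-0.005 177 [ 0.0058 -0.0105 -0.009 ] [ 0.0109  0.0127 -0.0034]
-0.001 24 [ 0.0096 -0.0053 -0.005 ] [ 0.0103  0.0071 -0.0034]
wheel_centre [(array([ 0.5657, -0.0045,  0.0458]), 0.93)]
barrel [(array([ 0.5707, -0.0319,  0.0634]), 0.55)]
pointer_tip [(array([0.6132, 0.0069, 0.057 ]), 0.78)]
```

View pics/w0.png

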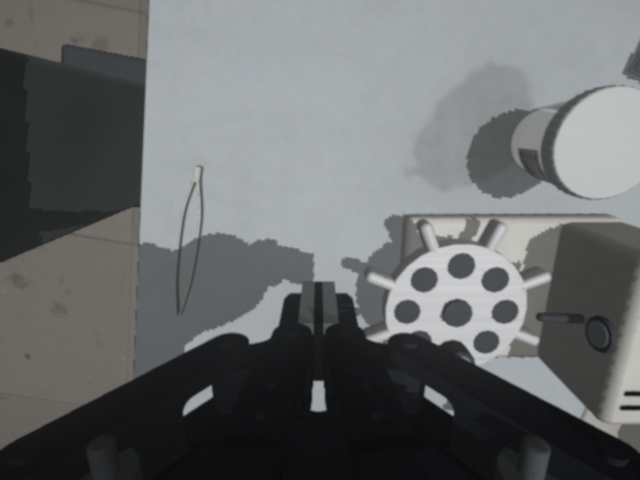

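The wrist view shows the shut fingertips at (318,300), the wheel hub at (457,312) with the barrel partly hidden behind the finger, and the pointer at (560,317). Near the tip the fingers reach about ±13.5 mm radially. The barrel is two clicks short of the pointer. I'll go down in front of the teeth, then move in left of the tooth at front-left.

>>> {"name": "carry_out", "arguments": {"delta_pos": [[0, 0, 0.12], [0, 0, 0.24], [0, 0, 0.25], [0, 0, 0.25], [0, 0.03, 0.25], [0, 0.062, 0.25], [0, 0.062, 0.25], [0, 0.062, 0.25]], "turn": [[0, 0, 0], [0, 0, 0], [0, 0, 0], [0, 0, 0], [0, 0, 0], [0, 0, 0], [0, 0, 0], [0, 0, 0]], "claw": [1, 1, 1, 1, 1, 1, 1, 1]}}

```text
clock: 4.5
position: [0.4897, 0.0344, 0.0323]
ee_rot: [0.001, 0.641, 0.768, 0.001]
contact_force: [-0.1, 0.8, -0.5]
width: -0.0001
gripper_force: 0.0
```

```bash
cat > chk.py <<'E'
from h import *
import sys
np.set_printoptions(precision=4,suppress=True)
st=manip.get_state(); c=np.array([.562,-.0025]); a=np.radians(10.2); ex=np.array([np.cos(a),np.sin(a)]); ey=np.array([-ex[1],ex[0]])
r=st["position"][:2]-c; print(st["clock"],"tcp unit",r@ex,r@ey,st["position"][2],st["contact_force"])
for cam in ("side","top"):
    d=snap(cam,f"pics/{cam}_{sys.argv[1]}.png"); W=cloud(d)
    m=(abs(W[...,2]-.0655)<.004)&(np.hypot(*(W[...,:2]-c).transpose(2,0,1))<.047)
    p=[(np.round(q["point"],4),round(q["score"],2)) for q in manip.place_of(cam,"barrel")[:1]]
    print(cam,p,[np.degrees(np.arctan2((q[0][:2]-c)@ey,(q[0][:2]-c)@ex)) for q in p],"depth",m.sum(), W[m].mean(0) if m.any() else "", manip.place_of(cam,"filter_unit")[:1])
i=cv2.imread(f"pics/side_{sys.argv[1]}.png")
u,v=map(int,pix(manip.get_image("side"),[.54,0,.05])); cv2.imwrite(f"pics/sc_{sys.argv[1]}.png",cv2.resize(i[v-50:v+50,u-65:u+65],(780,600),interpolation=cv2.INTER_CUBIC))
E
python3 chk.py a
```

```text
4.5 tcp unit -0.06465744257520639 0.04911643897621869 0.03230417614537866 [-0.0646  0.8293 -0.5465]
side [(array([ 0.5662, -0.0397,  0.0653]), 0.62)] [np.float64(-93.758399900665)] depth 0  [{'point': [0.5607, -0.0017, -0.0024], 'score': 0.89}]
top [(array([ 0.5662, -0.0359,  0.0664]), 0.64)] [np.float64(-93.03276127148027)] depth 0  [{'point': [0.5645, -0.0007, 0.0038], 'score': 0.96}]
```

View pics/sc_a.png

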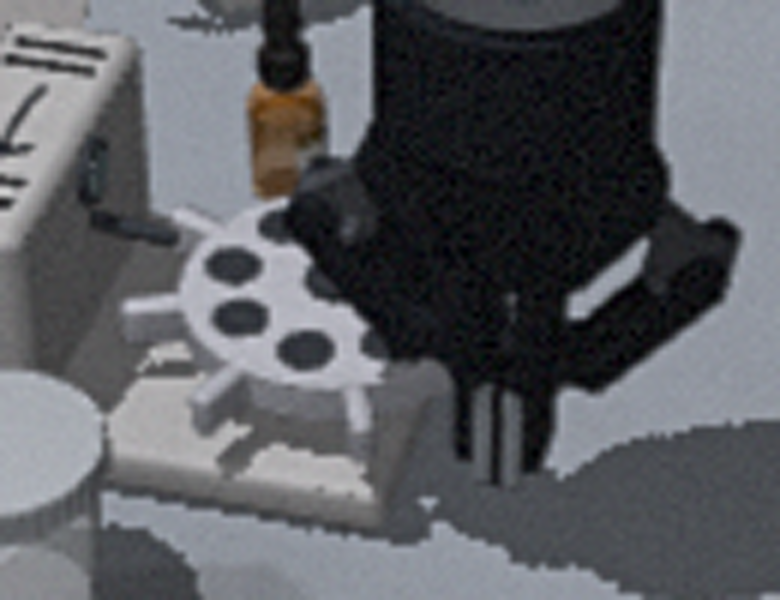

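The crop shows the finger at (490,430) standing left of the front-left tooth and clear of the wheel. A linkage knuckle at (330,200) hangs over the wheel, so I'll check how high the linkage is compared with the 65 mm barrel.

```bash
python3 - <<'E'
from h import *
from scipy.spatial.transform import Rotation as R
st=manip.get_state(); d=manip.get_image("wrist"); W=cloud(d)
w,x,y,z=st["ee_rot"]; L=(W-st["position"])@R.from_quat([x,y,z,w]).as_matrix()
for y0 in range(-70,70,10):
    m=(L[...,1]*1000>y0)&(L[...,1]*1000<=y0+10)&(L[...,2]<-.0)&(abs(L[...,0])<.03)&(W[...,2]>.056)&(d["z_map"]>0)
    if m.any(): print(y0,m.sum(),"lowest world z",np.percentile(W[m][:,2],1).round(4), "x",L[m][:,0].min().round(3),L[m][:,0].max().round(3))
E
```

```text
-70 23 lowest world z 0.1157 x 0.01 0.011
-60 2743 lowest world z 0.1073 x 0.008 0.014
-50 5660 lowest world z 0.0962 x -0.004 0.013
-40 7464 lowest world z 0.0839 x -0.01 0.013
-30 4445 lowest world z 0.0785 x -0.01 0.014
-20 5265 lowest world z 0.0618 x 0.002 0.021
-10 7998 lowest world z 0.0582 x -0.013 0.02
0 7537 lowest world z 0.0582 x -0.012 0.02
10 6500 lowest world z 0.0598 x 0.005 0.021
20 3979 lowest world z 0.0769 x -0.01 0.019
30 6378 lowest world z 0.082 x -0.01 0.013
40 6558 lowest world z 0.0939 x -0.009 0.013
50 3679 lowest world z 0.1043 x 0.005 0.014
60 229 lowest world z 0.1145 x 0.01 0.013
```

The linkage clears the barrel by more than 10 mm. Pushing the first click.

>>> {"name": "carry_out", "arguments": {"delta_pos": [[-0.012, -0.005, 0], [-0.024, -0.005, 0], [-0.036, -0.005, 0], [-0.048, -0.005, 0], [-0.06, -0.005, 0], [-0.072, -0.005, 0], [-0.084, -0.005, 0], [-0.096, -0.005, 0], [-0.108, -0.005, 0], [-0.12, -0.005, 0], [-0.132, -0.005, 0], [-0.132, -0.005, 0]], "turn": [[0, 0, 0], [0, 0, 0], [0, 0, 0], [0, 0, 0], [0, 0, 0], [0, 0, 0], [0, 0, 0], [0, 0, 0], [0, 0, 0], [0, 0, 0], [0, 0, 0], [0, 0, 0]], "claw": [1, 1, 1, 1, 1, 1, 1, 1, 1, 1, 1, 1]}}

```text
clock: 6.1
position: [0.4926, -0.0193, 0.0304]
ee_rot: [-0.002, 0.641, 0.768, -0.003]
contact_force: [-5.8, -2.7, 0.5]
width: 0.0001
gripper_force: 3.1
```

```bash
python3 chk.py b
```

```text
6.1 tcp unit -0.0712621820261854 -0.004251623112622528 0.03038302618314677 [-5.7552 -2.6594  0.469 ]
side [(array([ 0.5834, -0.0266,  0.0659]), 0.88)] [np.float64(-58.59598695791124)] depth 85 [ 0.584  -0.0215  0.0649] [{'point': [0.5615, -0.0029, -0.0003], 'score': 0.83}]
top [(array([ 0.5857, -0.0197,  0.0632]), 0.48)] [np.float64(-46.1698330785497)] depth 0  []
```

View pics/sc_b.png

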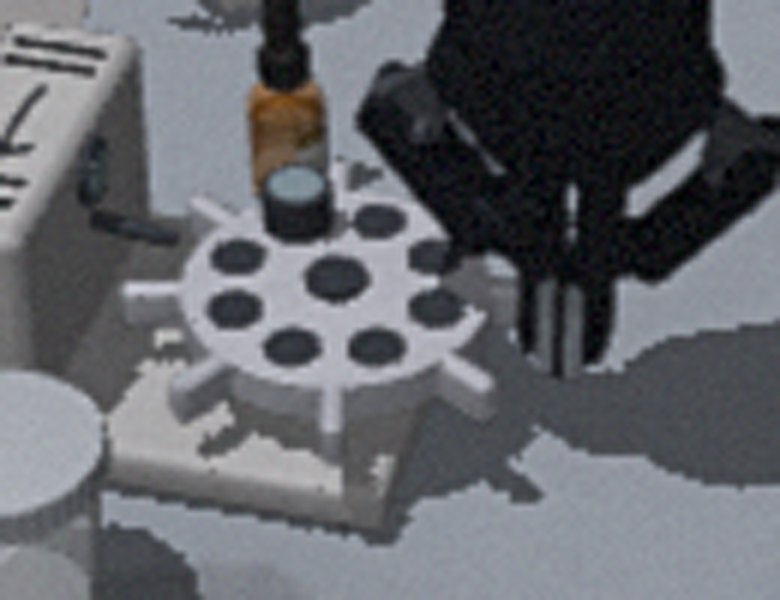

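The barrel is now at (297,205), about 45° short of the pointer at (135,225), so the first click is done. I'll back straight out and check that it has settled.

>>> {"name": "carry_out", "arguments": {"delta_pos": [[0, -0.02, 0], [0, -0.04, 0], [0, -0.065, 0], [0, -0.065, 0], [0, -0.065, 0]], "turn": [[0, 0, 0], [0, 0, 0], [0, 0, 0], [0, 0, 0], [0, 0, 0]], "claw": [1, 1, 1, 1, 1]}}

```text
clock: 6.95
position: [0.4704, -0.0228, 0.0315]
ee_rot: [0.001, 0.641, 0.767, 0.0]
contact_force: [-0.3, -0.0, 0.8]
width: 0.0002
gripper_force: 0.0
```

```bash
python3 chk.py c; python3 - <<'E'
from h import *
for cam in("side","top"):
    d=manip.get_image(cam); W=cloud(d)
    m=(W[...,2]>.040)&(W[...,2]<.056)&(np.hypot(W[...,0]-.562,W[...,1]+.003)<.075)
    print("wheel",cv2.minEnclosingCircle((W[m][:,:2]*1000).astype(np.float32)),m.sum())
    m=(abs(W[...,2]-.093)<.006)&(abs(W[...,0]-.66)<.06)&(abs(W[...,1])<.09)
    print(cv2.minAreaRect((W[m][:,:2]*1000).astype(np.float32)))
E
```

```text
6.95 tcp unit -0.09378783155547545 -0.003715164782967174 0.03154592289848314 [-0.2934 -0.0462  0.8312]
side [(array([ 0.5847, -0.0278,  0.0646]), 0.66)] [np.float64(-58.30049144980785)] depth 88 [ 0.5872 -0.018   0.065 ] [{'point': [0.5615, -0.0006, -0.0007], 'score': 0.88}]
top [(array([ 0.588 , -0.0201,  0.0626]), 0.93)] [np.float64(-44.29497795476564)] depth 101 [ 0.5889 -0.0215  0.0656] [{'point': [0.5631, 0.0003, -0.0004], 'score': 0.92}]
wheel ((560.1911010742188, -0.42735159397125244), 66.10832214355469) 1813
((657.8137817382812, 18.395526885986328), (48.570430755615234, 111.05301666259766), 11.243996620178223)
wheel ((585.522705078125, 1.6943855285644531), 61.08674240112305) 706
((659.8494262695312, 15.103729248046875), (49.40205001831055, 111.4349594116211), 10.14438533782959)
```

The unit hasn't moved and the barrel sits at -45°, so one click is left. Going back round for the second stroke.

>>> {"name": "carry_out", "arguments": {"delta_pos": [[0.06, 0, 0], [0.12, 0, 0], [0.132, 0, 0], [0.132, 0, 0], [0.132, 0.035, 0], [0.132, 0.065, 0], [0.132, 0.065, 0], [0.132, 0.065, 0]], "turn": [[0, 0, 0], [0, 0, 0], [0, 0, 0], [0, 0, 0], [0, 0, 0], [0, 0, 0], [0, 0, 0], [0, 0, 0]], "claw": [1, 1, 1, 1, 1, 1, 1, 1]}}

```text
clock: 8.2
position: [0.4871, 0.0335, 0.0311]
ee_rot: [0.0, 0.641, 0.767, -0.0]
contact_force: [-0.9, 0.0, 0.3]
width: -0.0003
gripper_force: 0.0
```

>>> {"name": "carry_out", "arguments": {"delta_pos": [[-0.012, 0, 0], [-0.024, 0, 0], [-0.036, 0, 0], [-0.048, 0, 0], [-0.06, 0, 0], [-0.072, 0, 0], [-0.084, 0, 0], [-0.096, 0, 0], [-0.108, 0, 0], [-0.12, 0, 0], [-0.132, 0, 0], [-0.132, 0, 0]], "turn": [[0, 0, 0], [0, 0, 0], [0, 0, 0], [0, 0, 0], [0, 0, 0], [0, 0, 0], [0, 0, 0], [0, 0, 0], [0, 0, 0], [0, 0, 0], [0, 0, 0], [0, 0, 0]], "claw": [1, 1, 1, 1, 1, 1, 1, 1, 1, 1, 1, 1]}}

```text
clock: 9.4
position: [0.4926, -0.0193, 0.0305]
ee_rot: [-0.002, 0.641, 0.768, -0.002]
contact_force: [-5.4, -1.8, 0.1]
width: 0.0
gripper_force: 3.0
```

>>> {"name": "carry_out", "arguments": {"delta_pos": [[0, -0.02, 0], [0, -0.04, 0], [0, -0.065, 0], [0, -0.08, 0], [0, -0.08, 0], [0, -0.08, 0]], "turn": [[0, 0, 0], [0, 0, 0], [0, 0, 0], [0, 0, 0], [0, 0, 0], [0, 0, 0]], "claw": [1, 1, 1, 1, 1, 1]}}

```text
clock: 10.0
position: [0.4647, -0.0238, 0.0316]
ee_rot: [0.001, 0.641, 0.768, 0.0]
contact_force: [0.5, -0.5, -0.6]
width: -0.0001
gripper_force: 0.0
```

```bash
python3 chk.py d
```

```text
10.0 tcp unit -0.09958081569464446 -0.0037179897141455713 0.03156112949540645 [ 0.4771 -0.4923 -0.595 ]
side [(array([ 0.5894, -0.0005,  0.0654]), 0.97)] [np.float64(-6.025230108087562)] depth 86 [0.5918 0.0066 0.0651] [{'point': [0.5599, -0.0023, -0.0017], 'score': 0.8}]
top [(array([0.5936, 0.0041, 0.0639]), 0.7)] [np.float64(1.5972481307237674)] depth 102 [0.5944 0.0035 0.0655] [{'point': [0.5636, -0.004, 0.0006], 'score': 0.93}]
```

View pics/sc_d.png

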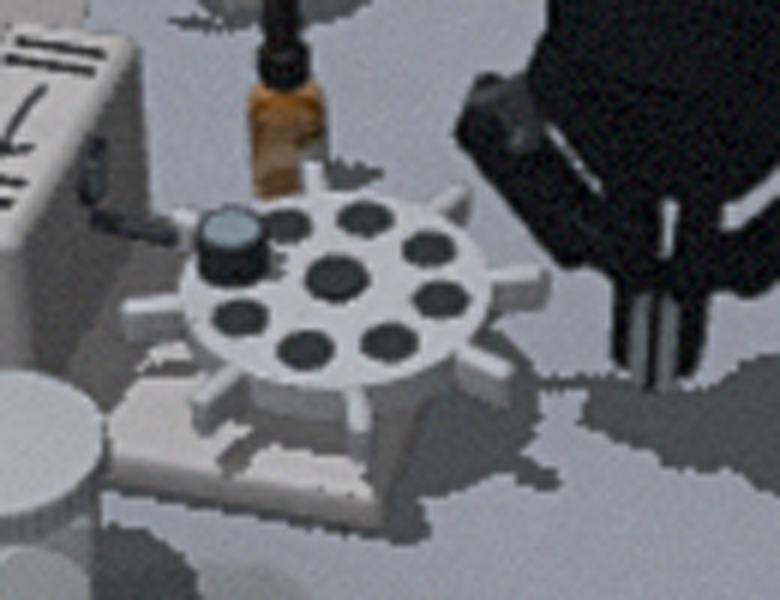

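The barrel at (232,245) now stands right at the pointer tip, at about 0.3° by depth, and the fingers are clear at (655,340). I'll raise the hand, take a last check and hand in.

>>> {"name": "carry_out", "arguments": {"delta_pos": [[0, -0.03, -0.1], [0, -0.03, -0.2], [0, -0.03, -0.3], [0, -0.03, -0.4], [0, -0.03, -0.4], [0, -0.03, -0.4]], "turn": [[0, 0, 0], [0, 0, 0], [0, 0, 0], [0, 0, 0], [0, 0, 0], [0, 0, 0]], "claw": [1, 1, 1, 1, 1, 1]}}

```text
clock: 10.95
position: [0.4529, -0.0259, 0.192]
ee_rot: [0.001, 0.641, 0.768, 0.0]
contact_force: [0.2, -0.1, -1.1]
width: -0.0
gripper_force: 0.0
```

```bash
python3 chk.py e; python3 -c "
from rig import manip
print(manip.sign_off())"
```

```text
10.95 tcp unit -0.11153502410934667 -0.0036850820885605258 0.19202831291386321 [ 0.1971 -0.1487 -1.0761]
side [(array([ 0.5899, -0.0013,  0.0685]), 0.77)] [np.float64(-7.737183324083146)] depth 89 [0.5916 0.007  0.0651] [{'point': [0.5626, -0.0023, 0.0003], 'score': 0.79}]
top [(array([0.5942, 0.0048, 0.062 ]), 0.7)] [np.float64(2.5734991038122543)] depth 73 [0.5957 0.0013 0.0655] [{'point': [0.4067, -0.2227, 0.0018], 'score': 0.67}]
the job is handed in; nothing more can be done
None
```

The filter wheel went two clicks counter-clockwise and the lens barrel now stands at the pointer; the unit measured in the same place, the hand is clear, and the job was handed in at about 11 s (no verdict shown).

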